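Let a film roll out of the lever dispenser

TASK

Let the film roll out of the bench dispenser: press the lever's pad down with your fingertips until the linked lid stands fully open, and keep it open until the roll has rolled out into the catch tray and lies there. Then let the lever rise slowly under your fingers, over two seconds or so, so that the lid comes down gently without slamming, and move clear once it is fully shut. Work the lid by the lever only, do not grasp, touch or lift the roll, and leave the things standing round about where they are.

Things in the scene. Friction and masses are not known exactly. Their poses are not given: they have to be found in the camera images.
- dispenser: Grey sheet-metal dispenser, fixed. Origin: on the worktop under the middle of its housing; x points to its rear (away from the outlet), y to the side with the lever, z up. Housing x -60..+62, y -72..+72 mm, 95 mm high, its floor sloping down towards -x. In front the open catch tray, x -64..-150 mm, inside width 132 mm, side walls 31 mm, front wall 43 mm high.
- lever_pad (a point): Middle of the top face of the ribbed black lever pad (34 x 30 mm), beside the tray on the front end of a thin steel lever. From the dispenser's origin: x -144, y +100, z +103 mm at rest, face inclined 0.18 rad (the -x edge higher); x -150, y +100, z +49 mm when fully pressed, inclined 0.18 rad the other way. Nothing lies under it down to the worktop.
- dispenser_lever (a joint): Lever angle in rad: 0 at rest (pad up), 0.36 at its stop (pad fully down). Its pivot is parallel to the dispenser's y axis, at x +4, z +68 mm from the dispenser's origin. A fixed grey guard covers the arm from there to x -100 (y +73..+105, top at most 102 mm): press the pad only. It takes about 2 to 6 N; let go, the lid's weight throws it back up at once.
- dispenser_lid (a joint): Lid angle in rad: 0 shut, 0.9 fully open. It is linked to the lever and always reads 2.5 times the lever angle. A lid let go slams at several rad/s; closing at more than 1.5 rad/s over the last 0.35 rad counts as a slam.
- lid_front (a point): Middle of the front top edge of the plain grey lid (122 x 144 mm, with a 54 mm front apron with an open window in it). Shut, the lid's top is 90 mm above the worktop. It is hinged along the top rear edge of the housing, x +60 mm from the dispenser's origin; its front edge swings up to about 185 mm.
- roll_center (a point): Centre of the pale grey film roll, 55 mm in diameter and 120 mm long, lying across the dispenser (along its y). At first it rests on the sloping floor behind the lid's apron, at about x -28, z +49 mm from the dispenser's origin. Once the lid is about 0.3 rad open it rolls out by itself and comes to rest in the tray at about x -116, z +31 mm.
- weight_500: Bystander: plain silver knobbed weight, 43 mm in diameter, 60 mm high, on the worktop beyond the lever pad. Origin: centre of its underside.
- weight_100: Bystander: small pale brass knobbed weight, 27 mm in diameter, 40 mm high, beside the tray on the side away from the lever. Origin: centre of its underside.
- log_book: Bystander: white log book, 210 x 152 x 14 mm, lying flat on the worktop. Origin: centre of its underside.
- calculator: Bystander: calculator, 139 x 82 x 15 mm, lying flat. Origin: centre of its underside.
- film_roll: The film roll itself (see roll_center); this origin lies on its surface, at first underneath, and turns with it as it rolls.
- marker_red: Bystander: marker pen, 16 mm thick, 122 mm long, lying on the worktop far to the left. Origin: centre of its underside.
Not all that is in view belongs to the job. Of the things like the film_roll, leave any that is red; of the rest the larger one is meant.

How it is judged:
On the way:
1. the lid is held fully open and the roll lies in the catch tray (value of joint dispenser_lid above 0.82 rad and x of roll_center in the frame of dispenser below -0.1 m and z of roll_center in the frame of dispenser below 0.045 m), for 0.3 s.
At the end, for the whole second after the job is handed in: The lid is shut (within 0.04 rad), and the film roll lies at rest in the catch tray (its centre 100 to 145 mm in front of the dispenser's origin, less than 45 mm above the worktop) (value of joint dispenser_lid below 0.04 rad and x of roll_center in the frame of dispenser between -0.145 and -0.1 m and z of roll_center in the frame of dispenser below 0.045 m and linear speed of film_roll below 0.03 m/s); the robot touches nothing.
It fails at once if the lid slams: closing faster than 1.5 rad/s in the last 0.35 rad (value of joint dispenser_lid below 0.35 rad and velocity of joint dispenser_lid below -1.5 rad/s).
It fails at once if the robot touches the lid itself (contact force between any of the fingers, the arm and dispenser_lid above 1 N).
It fails at once if the robot touches the film roll (contact force between any of the fingers, the arm and film_roll above 0.5 N).
It fails at once if the film roll is lifted (z of roll_center in the frame of dispenser above 0.09 m).
It fails at once if a bystander is moved by more than 20 mm (distance of any of weight_500, weight_100, log_book, calculator, marker_red from where it was at the start of the episode above 0.02 m).
It also fails if it takes over 38 s, if anything falls off the work surface, if the arm or the gripper's body presses on something with over 40 N, if the wrist force passes 120 N, or if a joint passes its speed limit or range.

ROBOT

A 7-joint arm with a two-finger parallel gripper is mounted at the origin on a cart in front of the work surface, level with it; the furniture and walls round the work are solid. World frame = base frame: x ahead of the robot, y to its left, z up, the work surface at z = 0. Lengths are in m, angles in rad, forces in N, time in s.
With the tool pointing down it reaches from about 0.425 to 0.925 m from the base axis. Payload 6.8 kg.
Tool frame: the origin (TCP) lies midway between the tips of the shut fingers; the grasp point (between the pads) lies 19 mm behind it; x points along the fingers, z is the direction in which the jaws open and shut, and the axes are right-handed (so a half turn about x gives the same grasp; the last joint's range is limited). The gripper opens to 85 mm and grips with 20 to 120 N. Pads are 22 mm wide; open, the fingers measure 114 mm over their backs; the gripper's body (76 mm by 85 mm) begins 54 mm behind the grasp point. The pads swing forward as they close: fully open they stand 13 mm farther back than shut.
Start: joints at [-1.24, 0.477, 0.022, 1.555, -0.011, 1.109, -0.083], TCP at [0.287, 0.611, 0.231] pointing down, gripper open.
Joint ranges: [-2.96, 2.96], [-0.34, 2.1], [-1.41, 1.46], [0.24, 2.44], [-1.37, 4.51], [0.17, 1.92], [-2.96, 2.96]. Speed limits (rad/s): [2.39, 2.39, 3.14, 3.14, 3.14, 3.14, 3.14].

INTERFACE

Orientations are given as a unit quaternion [w, x, y, z].
In Python, from station import bot gives the robot as it stands. The module is installed in compiled form; this text tells all that it offers.
- The arm moves only by the shell command python3 -m jog 'ROWS' [FORCE]. ROWS is text: rows parted by semicolons, each of 7 numbers parted by spaces: the shift along the tool's x, y, z in mm, then the turn, a rotation vector about the tool's x, y, z in units of 6 degrees (1.0 is 6 degrees), then the finger opening in mm, from 0 to 85.4. A call has 1 to 5 rows; each row shifts and turns the commanded pose from where the row before left it, along the tool's axes as they then stand; what a row does not reach is not made up. A row lasts 1/10 s, in which the tool goes at most 50 mm and 8.59 degrees, less where a joint would pass 70% of its speed; a pose out of reach is approached as far as the arm can. A call with a gripper value outside its range is refused whole. The fingers move at their own pace and stop on an object; FORCE is the grip in N (left out, the last holds). Time passes only in rows, so rows that do not move let the fingers close. It gives the time, the measured TCP pose, the force and the opening at its end, in the units of the state.
- bot.get_obs(): the state, without advancing time (a new reading comes with each control period).
- bot.read_camera(name): name is "scene" or "top" or "wrist"; returns (picture, depth): 480x640x3 uint8, red, green, blue; 480x640 float32, m along the optical axis (not along the pixel's ray), 0 where there is no reading.
- bot.calibration(name): a dict with "fx", "fy", "cx", "cy" (pixels), "T" (4x4, takes a point from camera to world coordinates). Camera axes: x right, y up, looking along -z (the intrinsics and any distortion apply to the point x, -y, -z); pixel columns grow to the right and rows downward; lengths in m; the calibration is good to about 2 mm. The wrist camera is an equidistant fisheye: a pixel r from the principal point sees the ray r / f radians off the axis. A picture is of the moment at which its call begins: read the wrist's pose just before it. calibration takes no time and is no camera call; for the wrist camera it gives the pose at the moment of the call.
- bot.hand_in(): hands the job in, once; it reports no verdict.
The state is a dict: "t": time; "q": joint angles; "joint_vel": joint speeds; "joint_torque": joint torques, N m; "eef_pos": TCP position; "tool_rot": TCP orientation; "contact_force": force on the tool from outside, world axes, zero at the start; "torque": the same for the moment, N m; "gripper_width": opening from 0.0 (shut) to 1.0 (fully open).
Only numpy, scipy, OpenCV 4.12 (cv2) and the standard library are available. Lean on these libraries where they do the work, as an engineer would, in place of code of your own. Each camera call takes 0.05 s, during which the arm holds its last target.

## Working session

There is one attempt and no reset: what is moved stays moved. The work goes in short steps, Python scripts to look and compute and a shell command to move; the robot and the scene stay as the last step left them, time stands still between calls to the robot, and variables do not carry over. Pictures are saved under pics/ and viewed, and the job is handed in when it is done.

```bash
mkdir -p pics; python3 - <<'E'
from station import bot
import cv2,numpy as np
o=bot.get_obs(); print({k:np.round(v,3) for k,v in o.items()})
for n in("scene","top"):
    p,d=bot.read_camera(n); cv2.imwrite(f"pics/{n}0.png",p[:,:,::-1]); np.save(f"pics/{n}0.npy",d)
    c=bot.calibration(n); print(n,{k:np.round(v,3) for k,v in c.items()})
E
```

```text
{'t': np.float64(0.0), 'q': array([-1.24 ,  0.478,  0.022,  1.556, -0.011,  1.109, -0.083]), 'joint_vel': array([-0.001, -0.001,  0.   , -0.   , -0.001,  0.001,  0.001]), 'joint_torque': array([ 1.0000e-03, -5.9645e+01,  1.6080e+00, -2.8121e+01,  1.3000e-02,
        9.0000e-03, -0.0000e+00]), 'eef_pos': array([0.287, 0.611, 0.23 ]), 'tool_rot': array([ 0.596, -0.38 ,  0.597,  0.379]), 'contact_force': array([-0.569,  0.5  ,  0.183]), 'torque': array([-0.076, -0.06 , -0.01 ]), 'gripper_width': np.float64(0.999)}
scene {'fx': np.float64(473.385), 'fy': np.float64(473.385), 'cx': np.float64(317.734), 'cy': np.float64(238.163), 'T': array([[ 0.519,  0.414, -0.748, -0.275],
       [-0.854,  0.226, -0.469, -0.553],
       [-0.025,  0.882,  0.471,  0.67 ],
       [ 0.   ,  0.   ,  0.   ,  1.   ]])}
top {'fx': np.float64(573.106), 'fy': np.float64(573.106), 'cx': np.float64(317.985), 'cy': np.float64(235.428), 'T': array([[ 0.027,  0.982, -0.185,  0.298],
       [-0.999,  0.03 ,  0.014,  0.025],
       [ 0.019,  0.184,  0.983,  1.733],
       [ 0.   ,  0.   ,  0.   ,  1.   ]])}
```

View pics/scene0.png

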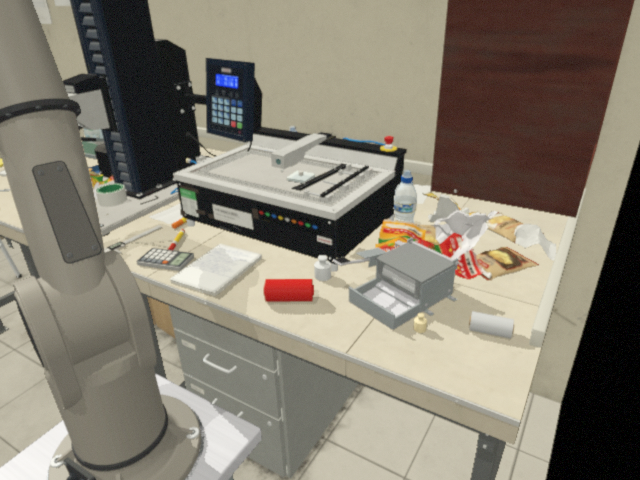

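View pics/top0.png

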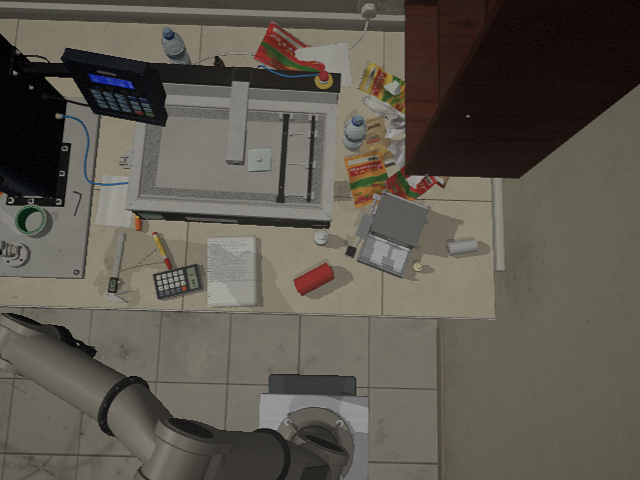

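The top picture shows the dispenser around (393,235), with its black lever pad at (351,251). There are two other rolls in the open: a red one at (314,278), which is excluded, and a small pale one at (462,246). The larger pale roll should be inside the dispenser, so I'll enlarge to confirm that and measure.

```bash
cat > h.py <<'E'
import numpy as np
def cloud(d,c):
    v,u=np.mgrid[0:480,0:640]
    P=np.stack([(u-c["cx"])/c["fx"]*d,-(v-c["cy"])/c["fy"]*d,-d],-1)
    return P@c["T"][:3,:3].T+c["T"][:3,3]
E
python3 - <<'E'
from station import bot
import cv2,numpy as np
from h import *
a=cv2.imread("pics/top0.png")[185:300,300:480]; b=cv2.imread("pics/scene0.png")[225:345,300:520]
a=cv2.resize(a,(620,396),interpolation=cv2.INTER_CUBIC);b=cv2.resize(b,(620,338),interpolation=cv2.INTER_CUBIC)
cv2.imwrite("pics/c1.png",a);cv2.imwrite("pics/c2.png",b)
P=cloud(np.load("pics/top0.npy"),bot.calibration("top"))
for n,(u,v) in dict(pad=(351,251),lidmid=(400,215),tray=(387,255),w500=(320,238),w100=(418,267),red=(314,278),table=(440,290),small=(462,246)).items(): print(n,P[v,u].round(3))
# lid: points z 0.08..0.10
m=(P[...,2]>.082)&(P[...,2]<.1)&(P[...,0]>.4)&(P[...,0]<.9)&(P[...,1]>-.35)&(P[...,1]<.0)
vv,uu=np.nonzero(m); s=(uu>345)&(uu<440)&(vv>180)&(vv<285); 
q=P[vv[s],uu[s]]; print(len(q),cv2.minAreaRect(q[:,:2].astype(np.float32)*1000),np.median(q,0))
rgb=cv2.imread("pics/top0.png").astype(int)
k=np.zeros((480,640),bool);k[240:262,340:365]=1
k&=(rgb.max(2)<60)&(P[...,2]>.05)
print("pad",k.sum(),P[k].mean(0),cv2.minAreaRect(P[k][:,:2].astype(np.float32)*1000))
print(P[k].min(0),P[k].max(0))
E
```

```text
pad [ 0.561 -0.094  0.106]
lidmid [ 0.676 -0.239  0.086]
tray [ 0.568 -0.212  0.008]
w500 [ 0.604 -0.005  0.062]
w100 [ 0.53  -0.3    0.039]
red [0.486 0.01  0.057]
table [ 0.468 -0.377 -0.01 ]
small [ 0.596 -0.432  0.046]
2341 ((639.437255859375, -204.2029266357422), (195.5183868408203, 242.20718383789062), 72.09120178222656) [ 0.66066503 -0.22106474  0.08978849]
pad 76 [ 0.55808926 -0.09156983  0.12351115] ((434.091796875, -42.1591796875), (23.05931854248047, 303.0826110839844), 68.23394012451172)
[ 0.29762991 -0.10685994  0.0918754 ] [0.57610026 0.02474268 1.7326278 ]
```

View pics/c1.png

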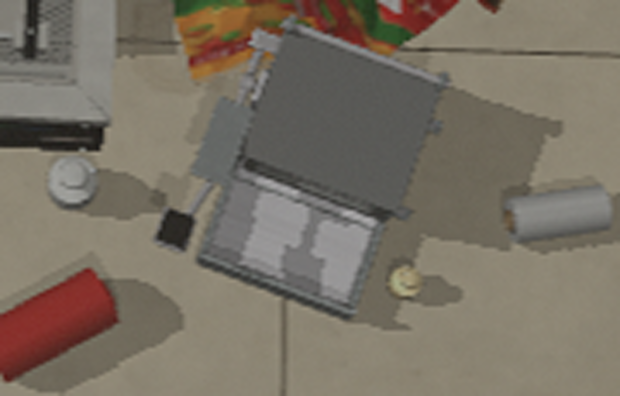

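View pics/c2.png

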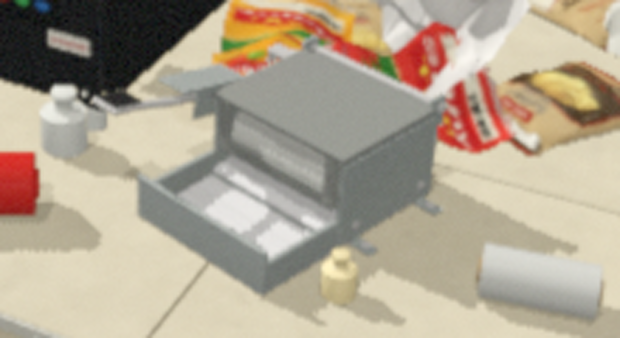

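The enlarged crops settle it. The pale roll is visible through the apron window, at about (270,150) in the scene crop. The small pale roll and the red one lie outside the dispenser and aren't meant. The lever is the single pad on the +y side, and nothing rests on it. Next I'll fit the dispenser's pose.

```bash
python3 - <<'E'
from station import bot
import cv2,numpy as np
from h import *
c=bot.calibration("top");P=cloud(np.load("pics/top0.npy"),c)
rgb=cv2.imread("pics/top0.png").astype(int)
m=np.zeros((480,640),bool);m[190:250,365:432]=1
m&=(P[...,2]>.080)&(P[...,2]<.102)
m=cv2.morphologyEx(m.astype(np.uint8),cv2.MORPH_OPEN,np.ones((7,7)))
n,l,s,ce=cv2.connectedComponentsWithStats(m);i=1+s[1:,4].argmax();q=P[l==i]
print(s[i],q.mean(0)); r=cv2.minAreaRect(q[:,:2].astype(np.float32)*1000);print(r,cv2.boxPoints(r).round())
A=np.c_[q[:,:2],np.ones(len(q))];print("plane",np.linalg.lstsq(A,q[:,2],rcond=None)[0])
k=np.zeros((480,640),bool);k[243:262,342:362]=1
for v in range(243,261): print(v,' '.join('%3d/%3d'%(rgb[v,u].mean(),P[v,u,2]*1000 if P[v,u,2]<1 else 999) for u in range(342,362)))
E
```

```text
[ 365  193   62   52 1976] [ 0.66442944 -0.23002582  0.08955874]
((667.4573364257812, -223.21835327148438), (166.91160583496094, 131.00128173828125), 69.83910369873047) [[ 577. -279.]
 [ 700. -324.]
 [ 758. -167.]
 [ 635. -122.]]
plane [-0.00114686  0.00167923  0.09070702]
243 103/ -2  93/  2  85/  2  84/  7  85/  3  84/  5 103/  4 117/ -4 117/ -2 117/  2 117/ -1 126/ -2 132/ -4 128/ 97 127/ 97 117/ 93  97/ 89 116/  0 134/  0 126/ -4
244 101/  2 101/ -3  94/ -1  86/  1  84/  0  85/  7 103/ -2 117/ -7 115/  0 117/  6 118/  3 127/  0 128/  0 125/ 94 124/ 94 103/ 88 115/ -1 133/ -5 135/  8 127/  3
245 100/  4 101/  1 101/  0 103/ -2  93/ -2 105/ 98 107/104  87/ -1 104/  0 119/ -3 118/999 127/  0 130/ 96 126/ 92 110/ 98 105/ -3 126/ -1 134/  0 135/-13 129/ -2
246 102/  0 102/ -1 101/  0 103/ -9 101/ -5 101/103  78/101  34/102  42/102  68/ 93 104/  3 123/ 95 128/ 93 119/ 98 100/ 93 116/  1 134/ 10 132/ -2 125/  0 108/ -5
247 134/ -2 133/  6 133/  4 135/ -3 129/ 93  95/ 99  45/ 92  36/ 98  34/ 99  37/106  34/ 99  41/ 99  69/ 95  74/ 94 111/-12 135/  0 132/ -5 124/  1 115/  0 105/ 20
248 13
[... 1425 characters left out ...]
/ -1 118/  1 110/ 29 100/ 35  96/  7  92/  5
257 130/ -1 132/ -3 131/  7 133/  0 132/  3 133/ -3 125/ -7 109/101 112/102 113/104  82/108  68/101 113/  4 133/ -4 125/ -2 109/ -7  99/ 27  90/ 36  89/  7 100/  2
258 131/ -4 130/ -7 131/ -4 130/ -4 130/  0 130/  8 133/999 131/ -2 122/ -2 116/ -4 117/101 120/ -1 127/ -1 133/ -5 125/  3 105/ 24  92/ 38  81/ 23  86/ 10  99/ -5
259 133/  6 130/ -5 130/ -8 129/ -2 131/ -1 129/  4 130/  0 131/ -3 131/  6 132/ -3 132/ -3 132/ -7 129/ -4 132/ -5 117/  2  91/ 40 100/ 36 114/ 38 113/ 35  97/ 44
260 131/  0 131/-12 130/  8 131/  1 130/ -6 131/  1 129/ -5 130/  3 130/ -5 131/  0 130/  0 131/ -1 128/ -6 129/ -9 112/  2  74/ 29  61/ 35  74/ 47 102/ 37 113/ 45
```

```bash
cat >> h.py <<'E'
from scipy.spatial.transform import Rotation as R
def rot(o): w,x,y,z=o["tool_rot"]; return R.from_quat([x,y,z,w])
def ray(u,v,c,z):
    d=np.array([(u-c["cx"])/c["fx"],-(v-c["cy"])/c["fy"],-1])@c["T"][:3,:3].T; o=c["T"][:3,3]
    return o+d*(z-o[2])/d[2]
E
python3 - <<'E'
from station import bot
import cv2,numpy as np
from h import *
o=bot.get_obs(); print(rot(o).as_matrix().round(3))
c=bot.calibration("top");g=cv2.imread("pics/top0.png").mean(2)
m=np.zeros((480,640),bool);m[245:258,344:357]=1;m&=g<60
vv,uu=np.nonzero(m);print("pad top",ray(uu.mean(),vv.mean(),c,.103))
c=bot.calibration("scene");g=cv2.imread("pics/scene0.png").mean(2);P=cloud(np.load("pics/scene0.npy"),c)
# pad in scene crop ~ (122,100) -> px
m=np.zeros((480,640),bool);m[254:265,334:352]=1;m&=g<60
vv,uu=np.nonzero(m);print(uu.mean(),vv.mean(),m.sum(),"pad scene",ray(uu.mean(),vv.mean(),c,.103),np.median(P[m],0))
# tray front wall top corners & lid corners from top crop (scale 180/620=.2903, off 300,185)
c=bot.calibration("top")
f=lambda x,y,z:ray(300+x*.2903,185+y*.2904,c,z)[:2]
a,b=f(288,28,.09),f(440,82,.09); print("rear edge",a,b,np.linalg.norm(a-b),np.degrees(np.arctan2(*(a-b))))
a2,b2=f(240,165,.09),f(388,214,.09); print("front",a2,b2,np.linalg.norm(a2-b2),np.degrees(np.arctan2(*(a2-b2))))
t1,t2=f(200,262,.043),f(352,318,.043);print("tray",t1,t2,np.linalg.norm(t1-t2),np.degrees(np.arctan2(*(t1-t2))))
E
```

```text
[[-0.001 -0.905  0.425]
 [-0.002  0.425  0.905]
 [-1.    -0.    -0.002]]
pad top [ 0.56151248 -0.09302919  0.103     ]
339.9142857142857 257.12857142857143 70 pad scene [ 0.56924469 -0.08449666  0.103     ] [ 0.63994927 -0.03329914  0.05685602]
rear edge [ 0.74022131 -0.18931958] [ 0.69661063 -0.32017738] 0.13793352396612027 18.431561973879596
front [ 0.6188361  -0.14919456] [ 0.58044292 -0.27505512] 0.1315861586068794 16.964080501423282
tray [ 0.54149312 -0.12041023] [ 0.49669092 -0.25220282] 0.1391995895630285 18.775193396718326
```

```bash
python3 -m jog '0 -34 -32.5 0 0 0 0; 0 -34 -32.5 0 0 0 0; 0 -34 -32.5 0 0 0 0; 0 -34 -32.5 0 0 0 0; 0 -34 -32.5 0 0 0 0' 40 && python3 -m jog '0 -34 -32.5 0 0 0 0; 0 -34 -32.5 0 0 0 0; 0 -34 -32.5 0 0 0 0; 0 -34 -32.5 0 0 0 0; 0 -34 -32.5 0 0 0 0' && python3 -m jog '0 -34 -32.5 0 0 0 0; 0 -34 -32.5 0 0 0 0; 0 -34 -32.5 0 0 0 0; 0 -34 -32.5 0 0 0 0; 0 0 0 -1.1 0 0 0'; python3 -m jog '0 0 0 0 0 0 0;0 0 0 0 0 0 0'
python3 - <<'E'
from station import bot
import cv2
for n in("scene","top","wrist"):
    p,d=bot.read_camera(n); cv2.imwrite(f"pics/{n}1.png",p[:,:,::-1])
E
```

```text
t: 0.6
eef_pos: [0.3719, 0.3896, 0.231]
tool_rot: [0.597, -0.379, 0.597, 0.379]
contact_force: [1.5, 1.2, -0.8]
gripper_width: 0.143
t: 1.1
eef_pos: [0.4566, 0.1705, 0.2312]
tool_rot: [0.597, -0.379, 0.597, 0.379]
contact_force: [0.7, 0.7, 0.2]
gripper_width: -0.003
t: 1.6
eef_pos: [0.5255, -0.0105, 0.2314]
tool_rot: [0.575, -0.412, 0.576, 0.409]
contact_force: [0.0, -0.1, -0.1]
gripper_width: -0.002
t: 1.8
eef_pos: [0.5239, -0.0022, 0.2309]
tool_rot: [0.574, -0.412, 0.575, 0.413]
contact_force: [-0.2, 0.5, 0.2]
gripper_width: 0.004
```

View pics/wrist1.png

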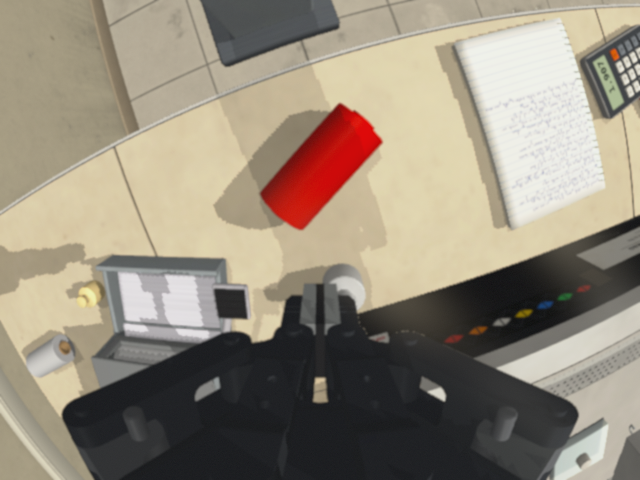

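```bash
python3 - <<'E'
from station import bot
from h import *
o=bot.get_obs();r=rot(o);print(r.as_matrix().round(3))
print(r.inv().apply(np.array([.558,-.092,.15])-o["eef_pos"])*1000)
E
```

```text
[[-0.    -0.948  0.317]
 [ 0.     0.317  0.948]
 [-1.     0.     0.   ]]
[ 81.1380375  -60.87699655 -74.86348968]
```

The wrist picture shows the pad at (233,302), beside the tray at (165,300), and the silver weight at (345,287). I'll check the pad position against this camera.

```bash
python3 - <<'E'
from station import bot
from h import *
c=bot.calibration("wrist")
def wr(u,v,z):
    a,b=(u-c["cx"])/c["fx"],(v-c["cy"])/c["fy"];th=np.hypot(a,b)
    d=np.array([np.sin(th)*a/th,-np.sin(th)*b/th,-np.cos(th)])@c["T"][:3,:3].T;o=c["T"][:3,3]
    return (o+d*(z-o[2])/d[2]).round(4)
print("pad",wr(232.5,302,.103),"tray corner front-left",wr(220,262,.043))
E
```

```text
pad [ 0.5616 -0.09    0.103 ] tray corner front-left [ 0.5412 -0.1094  0.043 ]
```

```bash
python3 -m jog '0 -30 -37 0 0 0 0; 0 -30 -37 0 0 0 0; 0 0 0 0 0 0 0; 0 0 0 0 0 0 0'
python3 - <<'E'
from station import bot
import cv2
for n in("wrist",):
    p,d=bot.read_camera(n); cv2.imwrite(f"pics/{n}2.png",p[:,:,::-1])
E
```

```text
t: 2.35
eef_pos: [0.5577, -0.0926, 0.2311]
tool_rot: [0.574, -0.412, 0.575, 0.412]
contact_force: [-0.3, 0.1, -0.7]
gripper_width: -0.003
```

View pics/wrist2.png

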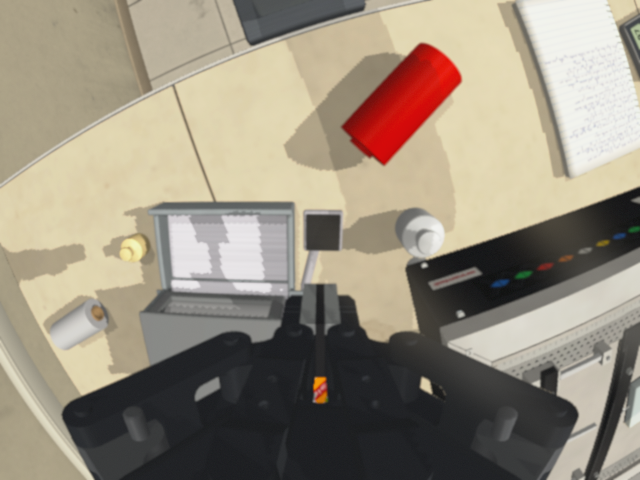

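Both cameras put the pad at (0.5615, -0.0915), and the fingers are lined up above it. Next I go down to just above the pad, then press slowly while watching the force.

```bash
python3 -m jog '35 0 0 0 0 0 0; 35 0 0 0 0 0 0; 30 0 0 0 0 0 0; 15 0 0 0 0 0 0; 0 0 0 0 0 0 0' && python3 -m jog '4 0 0 0 0 0 0; 4 0 0 0 0 0 0; 4 0 0 0 0 0 0; 4 0 0 0 0 0 0'
```

```text
t: 2.9
eef_pos: [0.5558, -0.0896, 0.1141]
tool_rot: [0.572, -0.412, 0.575, 0.415]
contact_force: [-0.3, -1.3, 0.8]
gripper_width: -0.003
t: 3.3
eef_pos: [0.558, -0.0919, 0.1008]
tool_rot: [0.574, -0.413, 0.574, 0.413]
contact_force: [-1.0, 0.8, 3.0]
gripper_width: -0.001
```

Contact at about 3 N, as expected. Pressing on.

```bash
python3 -m jog '5 0 0 0 0 0 0; 5 0 0 0 0 0 0; 5 0 0 0 0 0 0; 5 0 0 0 0 0 0; 5 0 0 0 0 0 0' && python3 -m jog '5 0 0 0 0 0 0; 5 0 0 0 0 0 0; 4 0 0 0 0 0 0; 3 0 0 0 0 0 0; 0 0 0 0 0 0 0'
python3 - <<'E'
from station import bot
import cv2
for n in("scene","wrist"):
    p,d=bot.read_camera(n); cv2.imwrite(f"pics/{n}3.png",p[:,:,::-1])
p=cv2.imread("pics/scene3.png")[170:345,260:520];cv2.imwrite("pics/scene3c.png",cv2.resize(p,None,fx=2.5,fy=2.5))
E
```

```text
t: 3.8
eef_pos: [0.5574, -0.0923, 0.0747]
tool_rot: [0.574, -0.413, 0.574, 0.413]
contact_force: [-2.2, 1.9, 3.2]
gripper_width: -0.0
t: 4.3
eef_pos: [0.5577, -0.0924, 0.0579]
tool_rot: [0.574, -0.413, 0.574, 0.413]
contact_force: [-2.4, 0.3, 2.7]
gripper_width: -0.002
```

View pics/scene3c.png

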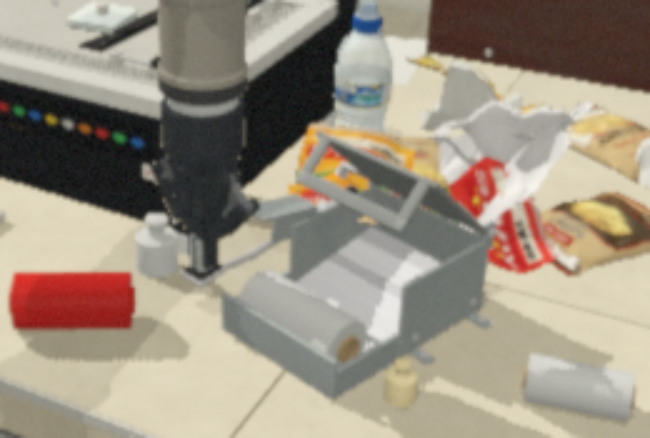

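The lid is up and the roll lies in the tray, at about (305,315) in the crop. The lid isn't at its stop yet, so I press on until the force rises.

```bash
python3 -m jog '3 0 0 0 0 0 0; 2 0 0 0 0 0 0; 0 0 0 0 0 0 0' ; python3 -m jog '2 0 0 0 0 0 0; 0 0 0 0 0 0 0'; python3 -m jog '2 0 0 0 0 0 0; 0 0 0 0 0 0 0'
```

```text
t: 4.7
eef_pos: [0.5581, -0.0925, 0.0532]
tool_rot: [0.574, -0.413, 0.574, 0.413]
contact_force: [-0.6, 0.1, 2.4]
gripper_width: 0.001
t: 4.9
eef_pos: [0.5583, -0.0925, 0.0513]
tool_rot: [0.574, -0.413, 0.574, 0.413]
contact_force: [1.2, -0.4, 3.1]
gripper_width: -0.001
t: 5.1
eef_pos: [0.5585, -0.0926, 0.05]
tool_rot: [0.574, -0.413, 0.574, 0.412]
contact_force: [-1.5, 0.0, 6.6]
gripper_width: -0.002
```

```bash
python3 -m jog '1.5 0 0 0 0 0 0; 0 0 0 0 0 0 0; 0 0 0 0 0 0 0; 0 0 0 0 0 0 0;0 0 0 0 0 0 0'
python3 - <<'E'
from station import bot
import cv2,numpy as np
from h import *
for n in("scene","top"):
    p,d=bot.read_camera(n); cv2.imwrite(f"pics/{n}4.png",p[:,:,::-1]);np.save(f"pics/{n}4.npy",d)
p=cv2.imread("pics/scene4.png")[170:345,260:520];cv2.imwrite("pics/scene4c.png",cv2.resize(p,None,fx=2.5,fy=2.5))
yd=np.array([.317,.948,0]);xd=np.array([.948,-.317,0]);O=np.array([.5615,-.0915,0])+.144*xd-.1*yd;print("O",O)
for n in("scene","top"):
    P=cloud(np.load(f"pics/{n}4.npy"),bot.calibration(n))-O
    X=np.stack([P@xd,P@yd,P[...,2]],-1)
    m=(abs(X[...,1])<50)&(X[...,0]>-143)
    X=X*1000
    m=(abs(X[...,1])<50)&(X[...,0]>-148)&(X[...,0]<-75)&(X[...,2]>38)&(X[...,2]<75)
    q=X[m];print(n,len(q),"roll top z",np.percentile(q[:,2],95),"x at top",np.median(q[q[:,2]>np.percentile(q[:,2],75)][:,0]))
    m=(abs(X[...,1])<68)&(X[...,0]>-60)&(X[...,0]<60)&(X[...,2]>75)&(X[...,2]<200)
    q=X[m]
    if len(q)>50:
        print("lid top pts",len(q),np.percentile(q[:,2],98)); a=np.polyfit(q[:,0],q[:,2],1);print("slope ang",np.arctan(-a[0]))
E
```

```text
t: 5.6
eef_pos: [0.5586, -0.0926, 0.0496]
tool_rot: [0.575, -0.413, 0.573, 0.413]
contact_force: [-5.5, 0.9, 20.4]
gripper_width: 0.002
O [ 0.666312 -0.231948  0.      ]
scene 671 roll top z 60.685494679908246 x at top -118.6900922016008
lid top pts 1416 183.76752233565176
slope ang 0.5491670208354279
top 482 roll top z 63.72730414283828 x at top -118.73383869368652
lid top pts 1197 185.71152316016313
slope ang 0.5490911899097898
```

View pics/scene4c.png

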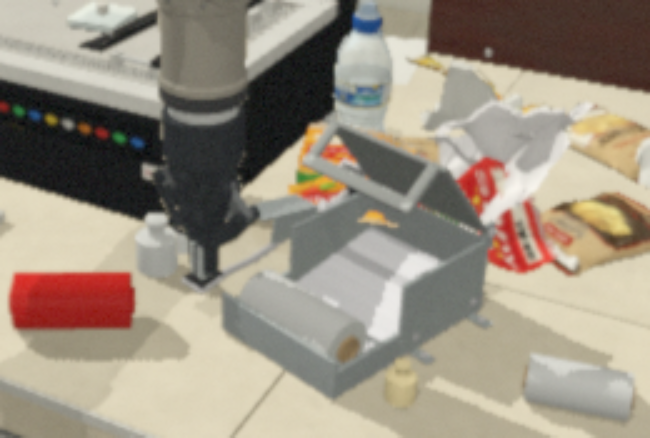

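The force climbed to 20 N, so the lever is at its stop. The lid front is at 185 mm, fully open, and the roll is at x -118 with its centre at about 33 mm, inside the tray. Now a slow release at 2 mm per row.

```bash
python3 -m jog '-2 0 0 0 0 0 0; -2 0 0 0 0 0 0; -2 0 0 0 0 0 0; -2 0 0 0 0 0 0; -2 0 0 0 0 0 0' && python3 -m jog '-2 0 0 0 0 0 0; -2 0 0 0 0 0 0; -2 0 0 0 0 0 0; -2 0 0 0 0 0 0; -2 0 0 0 0 0 0'&& python3 -m jog '-2 0 0 0 0 0 0; -2 0 0 0 0 0 0; -2 0 0 0 0 0 0; -2 0 0 0 0 0 0; -2 0 0 0 0 0 0'
```

```text
t: 6.2
eef_pos: [0.5577, -0.0923, 0.0578]
tool_rot: [0.574, -0.413, 0.574, 0.413]
contact_force: [0.0, -0.4, 2.2]
gripper_width: -0.001
t: 6.7
eef_pos: [0.5574, -0.0922, 0.0678]
tool_rot: [0.574, -0.413, 0.574, 0.413]
contact_force: [-0.6, -0.4, 2.2]
gripper_width: 0.004
t: 7.2
eef_pos: [0.5577, -0.0923, 0.078]
tool_rot: [0.574, -0.413, 0.574, 0.413]
contact_force: [-0.6, -0.4, 3.6]
gripper_width: -0.001
```

```bash
python3 -m jog '-2 0 0 0 0 0 0; -2 0 0 0 0 0 0; -2 0 0 0 0 0 0; -2 0 0 0 0 0 0; -2 0 0 0 0 0 0' && python3 -m jog '-2 0 0 0 0 0 0; -2 0 0 0 0 0 0; -2 0 0 0 0 0 0; -2 0 0 0 0 0 0; -2 0 0 0 0 0 0'&& python3 -m jog '-2 0 0 0 0 0 0; -2 0 0 0 0 0 0; -2 0 0 0 0 0 0; -2 0 0 0 0 0 0; -2 0 0 0 0 0 0'
```

```text
t: 7.7
eef_pos: [0.5585, -0.0926, 0.0883]
tool_rot: [0.574, -0.413, 0.574, 0.412]
contact_force: [1.1, -1.8, 3.6]
gripper_width: -0.0
t: 8.2
eef_pos: [0.5579, -0.0922, 0.098]
tool_rot: [0.574, -0.413, 0.574, 0.413]
contact_force: [2.3, -1.0, 3.5]
gripper_width: 0.002
t: 8.7
eef_pos: [0.5564, -0.092, 0.1073]
tool_rot: [0.573, -0.412, 0.575, 0.414]
contact_force: [-0.9, -0.2, 0.4]
gripper_width: 0.001
```

The force dropped to zero near z 0.107, so the lid is shut. Moving clear and checking.

```bash
python3 -m jog '-3 0 0 0 0 0 0; -5 0 0 0 0 0 0; -20 0 0 0 0 0 0; -40 0 0 0 0 0 0; -40 0 0 0 0 0 0' && python3 -m jog '-20 0 0 0 0 0 0; 0 35 0 0 0 0 0; 0 35 0 0 0 0 0; 0 0 0 0 0 0 0; 0 0 0 0 0 0 0'
python3 - <<'E'
from station import bot
import cv2,numpy as np
from h import *
for n in("scene","top"):
    p,d=bot.read_camera(n); cv2.imwrite(f"pics/{n}5.png",p[:,:,::-1]);np.save(f"pics/{n}5.npy",d)
p=cv2.imread("pics/scene5.png")[170:345,260:520];cv2.imwrite("pics/scene5c.png",cv2.resize(p,None,fx=2.5,fy=2.5))
yd=np.array([.317,.948,0]);xd=np.array([.948,-.317,0]);O=np.array([.6663,-.2319,0])
for n in("scene","top"):
    P=cloud(np.load(f"pics/{n}5.npy"),bot.calibration(n))-O
    X=np.stack([P@xd,P@yd,P[...,2]],-1)*1000
    m=(abs(X[...,1])<50)&(X[...,0]>-148)&(X[...,0]<-75)&(X[...,2]>38)&(X[...,2]<75)
    q=X[m]
    if len(q): print(n,len(q),"roll top z",np.percentile(q[:,2],95),"x",np.median(q[q[:,2]>np.percentile(q[:,2],75)][:,0]))
    m=(abs(X[...,1])<60)&(X[...,0]>-50)&(X[...,0]<50)&(X[...,2]>75)&(X[...,2]<120)
    q=X[m]
    if len(q)>50: print("lid",len(q),np.median(q[:,2]),"slope",np.polyfit(q[:,0],q[:,2],1)[0])
P0=np.load("pics/scene0.npy")
E
```

```text
t: 9.2
eef_pos: [0.5566, -0.0922, 0.2165]
tool_rot: [0.573, -0.412, 0.575, 0.413]
contact_force: [0.7, -0.1, 0.3]
gripper_width: 0.002
t: 9.7
eef_pos: [0.4909, -0.0698, 0.2362]
tool_rot: [0.574, -0.413, 0.574, 0.413]
contact_force: [0.2, 0.1, 0.5]
gripper_width: 0.001
scene 669 roll top z 60.60421324660703 x -118.99931476113069
lid 1086 89.42472680436953 slope 0.00037251080011678944
top 373 roll top z 64.34637638818734 x -119.05548542971287
lid 1352 89.45891065342738 slope 0.0013311696227852592
```

View pics/scene5c.png

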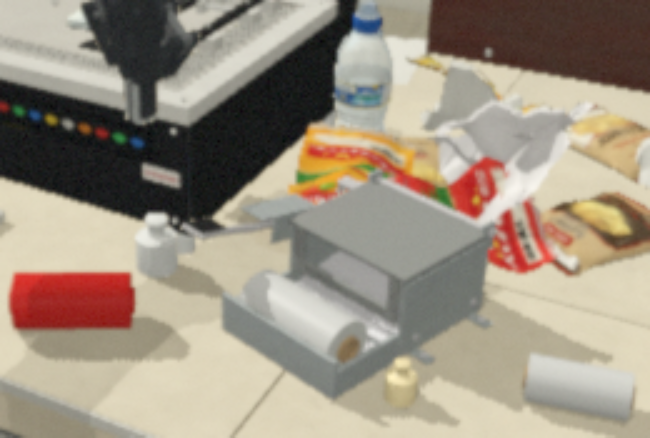

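View pics/top5.png

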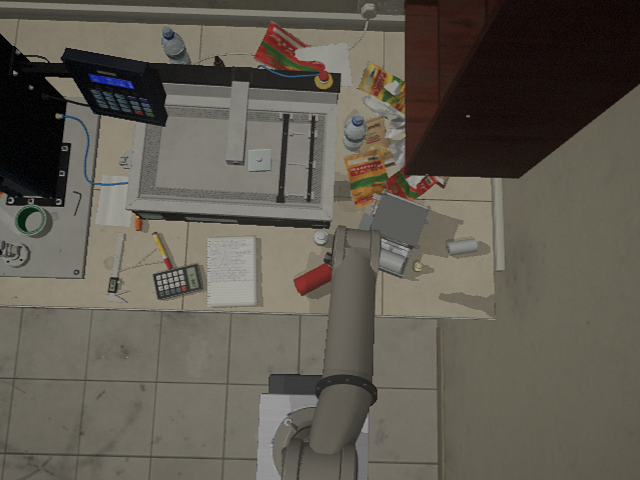

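The lid is flat at 89.4 mm, so it's shut. The roll lies in the tray at about (305,315) in the crop, the bystanders are where they were, and the arm is clear. Handing in.

```bash
python3 -c "
from station import bot
print(bot.hand_in())"
```

```text
the job is handed in; nothing more can be done
None
```

The film roll is out in the catch tray, the lid is shut, and the job is handed in at about 9.8 s of the 38 s allowed. No verdict was reported.

- **Opening:** I pressed the lever pad with closed fingertips until the force rose to about 20 N at the stop. The lid's front edge measured about 185 mm, its fully open height. The roll had already rolled into the tray, and I held the lid open for over half a second.
- **Closing:** I let the lever rise at about 20 mm/s over nearly 3 s, which is roughly 0.35 rad/s at the lid, well under the slam limit. The contact force fell to zero only once the pad was back at its rest height.
- **Last checks:**
  - Both cameras showed the lid flat at 89.4 mm, against 90 mm for shut.
  - The roll's axis is at x about -119 mm, with its centre about 33–37 mm above the worktop.
  - The bystanders look unmoved, judged by eye in the final pictures rather than measured.
  - The arm was clear, with no contact force.
- **Disagreements:**
  - The two cameras differ by about 4 mm on the roll's top height, which is within depth noise.
  - One early scene-camera estimate of the pad was off by about 1 cm because its colour mask was poor. I dropped it for the top and wrist cameras, which agreed to 3 mm.
  - A line fitted through all the raised lid points gave 0.55 rad when open. That fit mixed in points from the lid's apron and the housing, so I went by the front-edge height and the force at the stop instead.

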